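Mix a specimen pot in its tipping frame, then hold a thermometer probe in it

ROBOT

A 6-joint arm with a two-finger parallel gripper is mounted at the origin on the work surface. World frame = base frame: x ahead of the robot, y to its left, z up, the work surface at z = 0. Lengths are in m, angles in rad, forces in N, time in s.
With the tool pointing down it reaches from about 0.225 to 0.875 m from the base axis. Payload 3.4 kg.
Tool frame: the origin (TCP) lies midway between the tips of the shut fingers; the grasp point (between the pads) lies 19 mm behind it; z points along the fingers, y is the line along which they close (so a half turn about z gives the same grasp; the last joint's range is limited). The gripper opens to 85 mm and grips with 20 to 120 N. Pads are 22 mm wide; open, the fingers measure 114 mm over their backs; the gripper's body (76 mm by 85 mm) begins 54 mm behind the grasp point. The pads swing forward as they close: fully open they stand 13 mm farther back than shut.
Start: joints at [-1.405, 0.276, 1.505, -0, 1.361, -0.121], TCP at [0.163, -0.552, 0.231] pointing down, gripper open.
Joint ranges: [-2.89, 2.89], [-0.75, 2.08], [0.22, 2.7], [-1.18, 4.32], [0.11, 2.71], [-2.7, 2.7]. Speed limits (rad/s): [2.57, 2.57, 3.14, 3.14, 3.14, 3.14].

INTERFACE

Orientations are given as a rotation vector (axis times angle).
In Python, from station import env, capture, order gives the robot as it stands.
- The arm moves only by the tool servo_tool, never from a script. Its arguments are lists of equal length, an entry for each row: "travel": the shift along the tool's x, y, z in mm, a list of three; "yaw": the turn about the tool's z in degrees. A call has 1 to 20 rows; each row shifts and turns the commanded pose from where the row before left it, along the tool's axes as they then stand; what a row does not reach is not made up. A row lasts 1/12 s, in which the tool goes at most 41.7 mm and 7.16 degrees, less where a joint would pass 70% of its speed; a pose out of reach is approached as far as the arm can. A call is refused whole if a number of a shift passes 41.7 or a number of a turn 7.16, either way. A call with a gripper value outside its range is refused whole. "hand" is the opening, from -1 (shut) to 1 (fully open), set as the call begins (left out, the last holds). The fingers move at their own pace and stop on an object; "squeeze" is the grip in N (left out, the last holds). Time passes only in rows, so rows that do not move let the fingers close. It gives the time, the measured TCP pose, the force, the opening and the grip force at its end, in the units of the state.
- env.state(): the state, without advancing time (a new reading comes with each control period).
- capture(name): name is "side" or "top"; returns a dict with "img" (420x560x3 uint8, blue, green, red), "fx", "fy", "cx", "cy" (pixels), "xyz" and "rotation" of the camera in the world. Camera axes: x right, y down, z forward; pixel columns grow to the right and rows downward; lengths in m; the calibration is good to about 2 mm. A picture is of the moment at which its call begins. There is no depth.
- order.sign_off(): hands the job in; it is judged then, once.
The state is a dict: "clock": time; "joint_pos": joint angles; "joint_vel": joint speeds; "tau": joint torques, N m; "position": TCP position; "ee_rot": TCP orientation; "ft_force": force on the tool from outside, world axes, zero at the start; "moment": the same for the moment, N m; "grip_width": finger opening in m; "grasp_force": force on a finger pad.
Only numpy, scipy, OpenCV 4.12 (cv2) and the standard library are available. Lean on these libraries where they do the work, as an engineer would, in place of code of your own. Each camera call takes 0.05 s, during which the arm holds its last target. There are 200 camera calls.

TASK

With the red crank bar, tip the specimen pot in its frame to about 45 degrees, pause there for half a second, never going past 60, and bring it back fully level. Then lift the blue-handled probe out of its grey stand and lower its steel rod through the guide hole in the pot's lid, without touching the pot or its frame, until the red ring on the rod is level with the rim of the hole. Finish while still holding the probe there in the gripper, still, upright and centred in the hole, and leave the tube rack, amber jar and water bottle undisturbed.

Things in the scene. Friction and masses are not known exactly. Their poses are not given: they have to be found in the camera images.
- station: Fixed aluminium tipping frame, base 130 x 165 x 8 mm, uprights at y = +-66 mm, 95 mm high. Origin: centre of the underside, z up. Between them the white specimen pot (90 mm diameter, lime-green lid 94 mm with a dark bush in its middle) swings about the frame's y axis; hinge line at x = 0, z = 75 mm. The red crank is on the +y side. Placed and yawed anew each time.
- cradle (a joint): Tilt of the pot about the frame's y axis, rad. 0 = level (a stop), positive tips the pot's top and crank bar towards the frame's +x; the far stop is at 1.3. The hinge is stiff (0.15 N m friction): the pot stays where it is left.
- crank (a point): Grip point on the red crank bar: round, 12 mm diameter, along the frame's y axis, free from y = 86 to 152 mm, then a black end knob (18 mm). The point is on its axis at y = 119 mm; level, it is 75 mm straight above the hinge line, 150 mm above the table; it swings with the pot on that 75 mm radius. The bar can roll in the fingers.
- bore (a point): Centre of the guide hole's upper rim in the lid's dark bush (38 mm outside diameter, 14 mm above the lid); swings with the pot. z: the hole's axis, up out of it. Hole 22 mm diameter, straight, 26 mm long, then the empty pot, its floor 112 mm below this point. Level, it lies right above the frame's origin, 146 mm above the table.
- probe: Loose thermometer probe, about 90 g, upright in its stand at the start: steel rod 8 mm diameter, 100 mm long, pointed end, under a blue square handle 26 x 26 x 70 mm (flat sides along x and y; 100 to 170 mm above the tip). Origin: the rod's lower tip; z up along the rod. A red ring 4 mm high is centred 55 mm above the tip.
- probe_tip (a point): Lower tip of the probe's rod.
- probe_grip (a point): Centre of the probe's blue handle, 135 mm above the tip, on the rod's axis.
- stand: Fixed grey probe stand, base 85 x 85 x 10 mm. Its top plate (60 x 60 x 12 mm, top face 122 mm above the table) has a 16 mm hole in which the rod hangs (tip 22 mm above the table), the handle resting on the plate. Origin: centre of the underside. Placed anew each time; may swap sides with the station.
- rack: White tube rack with lime-capped tubes, 100 x 210 mm, 80 mm high, loose; leave alone. Origin: centre of the underside.
- bottle: Clear water bottle with a blue cap, 64 mm diameter, 200 mm high, loose; leave alone. Origin: centre of the underside.
- jar: Amber jar with a white cap, 66 mm diameter, 90 mm high, loose; leave alone. Origin: centre of the underside.
There are look-alikes about, which are no part of the job. Of the things like the probe, leave any that is white; of the rest the smaller one is meant.

How it is judged:
On the way, in this order (a step that is already met when the one before it is completed fails the run):
1. the pot is tipped to 45 degrees, give or take 10, for 0.3 s (value of joint cradle between 0.61 and 0.96 rad), for 0.3 s.
2. the pot is back level within 3 degrees (value of joint cradle below 0.05 rad), for 0.2 s.
3. the probe is lifted clear out of its stand by the gripper (height (world z) of probe_tip above 0.125 m and contact force between the fingers and probe above 0.5 N), for 0.1 s.
At the end, for the whole second after the job is handed in: Pot level (0.05 rad); gripper holds the probe still (20 mm/s) and upright (0.09 rad), touching neither pot nor frame; tip within 5 mm of the hole's centre line, handle centre within 10 mm; ring level with the rim within 12 mm (value of joint cradle below 0.05 rad and horizontal distance between probe_tip and bore below 0.005 m and horizontal distance between probe_grip and bore below 0.01 m and z of probe_tip in the frame of bore between -0.067 and -0.043 m and angle between probe's own z axis and vertical below 0.09 rad and linear speed of probe below 0.02 m/s and contact force between the fingers and probe above 0.5 N and contact force between probe and station below 0.05 N); the arm keeps its last pose, push and grip.
It fails at once if the pot is tipped past 60 degrees (value of joint cradle above 1.05 rad).
It fails at once if the probe touches the pot, the guide hole or the frame (contact force between probe and station above 0.2 N).
It fails at once if a bystander is pushed or knocked over (distance of any of rack, jar, bottle from where it was at the start of the episode above 0.02 m or angle between any of rack, jar, bottle's own z axis and vertical above 0.3 rad).
It also fails if it takes over 64 s, if anything falls off the work surface, if the arm or the gripper's body presses on something with over 40 N, if the wrist force passes 120 N, or if a joint passes its speed limit or range.

## Working session

There is one attempt and no reset: what is moved stays moved. The work goes in short steps, Python scripts to look and compute and a tool call to move; the robot and the scene stay as the last step left them, time stands still between calls to the robot, and variables do not carry over. Pictures are saved under pics/ and viewed, at most 10 in all, crops included, and the job is handed in when it is done.

Besides the shell and the picture viewer there is one more tool, called after "Call:" by a JSON object that holds its "method" and its "body", one argument or row to a line. servo_tool: Moves the arm, as the interface text tells. Its arguments: {"type":"object","properties":{"travel":{"type":"array"},"yaw":{"type":"array"},"hand":{"type":"number"},"squeeze":{"type":"number"}},"required":["travel","yaw"]}

```bash
mkdir -p pics; cat > h.py <<'E'
import numpy as np, cv2
from station import env, capture, order
def P(c,X):
    R=np.array(c['rotation']).reshape(3,3) if np.size(c['rotation'])==9 else cv2.Rodrigues(np.array(c['rotation'],float))[0]
    p=R.T@(np.array(X,float)-np.array(c['xyz'])); return np.array([c['fx']*p[0]/p[2]+c['cx'],c['fy']*p[1]/p[2]+c['cy']])
def ray(c,u,v,z):
    R=np.array(c['rotation']).reshape(3,3) if np.size(c['rotation'])==9 else cv2.Rodrigues(np.array(c['rotation'],float))[0]
    d=R@np.array([(u-c['cx'])/c['fx'],(v-c['cy'])/c['fy'],1]); o=np.array(c['xyz']); return o+d*(z-o[2])/d[2]
E
python3 - <<'E'
from h import *
for n in('top','side'):
    c=capture(n); cv2.imwrite(f'pics/{n}0.png',c['img']); print(n,{k:v for k,v in c.items() if k!='img'})
s=env.state(); print(s['position'],s['ee_rot'],s['clock'],s['grip_width'])
E
```

```text
top {'fx': 514.4926091846595, 'fy': 514.4926091846595, 'cx': 283.3502162644911, 'cy': 206.4740158594597, 'xyz': array([0.33166075, 0.03294418, 1.55100387]), 'rotation': array([-2.11798629,  2.16053583, -0.20026932])}
side {'fx': 491.70993315886415, 'fy': 491.70993315886415, 'cx': 273.446474744967, 'cy': 216.4813402978777, 'xyz': array([0.06613792, 0.7277987 , 0.8903439 ]), 'rotation': array([-0.81133148,  2.52320931, -1.10407151])}
[ 0.16257378 -0.55106804  0.23050297] [-3.10769315e+00 -4.48716407e-01  7.19179400e-05] 0.1 0.08564695661499012
```

View pics/top0.png

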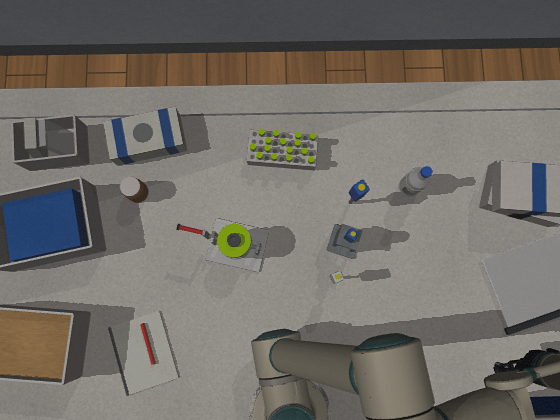

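View pics/side0.png

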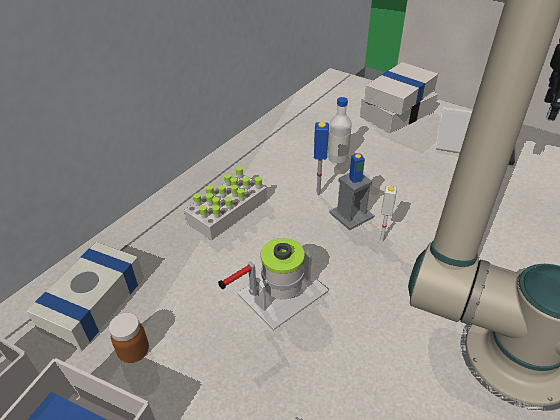

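```bash
python3 - <<'E'
from h import *
t,s=[dict(capture(n)) for n in('top','side')]
def crop(c,x,y,w,h,W,H): return cv2.resize(c['img'][y:y+h,x:x+w],(W,H),interpolation=cv2.INTER_CUBIC)
a=crop(t,165,205,110,75,440,300);b=crop(t,315,165,90,75,360,300)
d=crop(s,210,230,125,100,375,300);e=crop(s,295,110,140,100,425,300)
cv2.imwrite('pics/comp.png',np.vstack([np.hstack([a,b]),np.hstack([d,e])]))
def mask(c,lo,hi,box):
    hsv=cv2.cvtColor(c['img'],cv2.COLOR_BGR2HSV); m=cv2.inRange(hsv,lo,hi); o=np.zeros_like(m); x,y,w,h=box; o[y:y+h,x:x+w]=m[y:y+h,x:x+w]; return o
def info(nm,c,m,z):
    v,u=np.nonzero(m); p=np.c_[u,v].astype(np.float32)
    hull=cv2.convexHull(p); M=cv2.minAreaRect(p)
    print(nm,len(p),'mean',p.mean(0),'rect',M, 'world',ray(c,*p.mean(0),z)[:2],'rectc',ray(c,*M[0],z)[:2])
    return p
for n,c,lb,rb,bb in(('top',t,(205,215,60,50),(165,215,45,30),(335,220,30,30)),('side',s,(250,230,65,50),(210,255,50,35),(345,150,25,40))):
    p=info(n+' lid',c,mask(c,(30,120,60),(50,255,255),lb),0.132); print(' ellipse',cv2.fitEllipse(cv2.convexHull(p)))
    el=cv2.fitEllipse(cv2.convexHull(p)); print('  w',ray(c,*el[0],0.132))
    p=info(n+' red',c,mask(c,(0,140,50),(8,255,255),rb)|mask(c,(172,140,50),(180,255,255),rb),0.150)
    l=cv2.fitLine(p,cv2.DIST_L2,0,.01,.01).ravel(); k=(p-l[2:])@l[:2]
    A,B=[ray(c,*(l[2:]+l[:2]*q),.15)[:2] for q in(k.min(),k.max())]; print('  ends',A,B,np.degrees(np.arctan2(*(B-A)[::-1])))
    info(n+' blue',c,mask(c,(100,120,40),(130,255,255),bb),0.192)
    info(n+' yel',c,mask(c,(18,120,80),(32,255,255),bb),0.193)
E
```

```text
top lid 738 mean [233.71002 240.28455] rect ((233.75001525878906, 240.25001525878906), (32.526912689208984, 33.23401641845703), 45.0) world [0.48398527 0.14687314] rectc [0.48407888 0.1467623 ]
 ellipse ((233.6402130126953, 240.2041473388672), (33.145145416259766, 33.50931930541992), 31.132587432861328)
  w [0.48421205 0.14706475 0.132     ]
top red 90 mean [190.2889 229.4   ] rect ((190.28359985351562, 229.41964721679688), (23.53379249572754, 3.779149055480957), 13.240520477294922) world [0.51425781 0.26389215] rectc [0.51420393 0.26390607]
  ends [0.52218032 0.29524987] [0.50634069 0.23255588] -104.17904527135396
top blue 83 mean [350.81927 234.56627] rect ((351.0000305175781, 235.00001525878906), (10.0, 13.200000762939453), 36.869895935058594) world [ 0.48671198 -0.16915766] rectc [ 0.48554332 -0.16958899]
top yel 19 mean [352.78946 233.36842] rect ((353.0, 233.0), (4.0, 4.0), 90.0) world [ 0.48969688 -0.17439814] rectc [ 0.49067107 -0.17500277]
side lid 1018 mean [282.38702 256.3841 ] rect ((282.5, 255.5), (35.0, 43.0), 90.0) world [0.4818572  0.15520262] rectc [0.48313341 0.15299776]
 ellipse ((282.36419677734375, 255.42138671875), (35.04368591308594, 44.280818939208984), 89.49688720703125)
  w [0.48349859 0.15297769 0.132     ]
side red 172 mean [236.8372 274.8314] rect ((236.68649291992188, 274.9415588378906), (5.4515228271484375, 31.38180923461914), 58.570438385009766) world [0.51701858 0.26127943] rectc [0.51708117 0.2616742 ]
  ends [0.52534647 0.29295211] [0.50864191 0.22942126] -104.73167689239601
side blue 268 mean [355.5485  168.88432] rect ((356.1844177246094, 167.97132873535156), (13.037147521972656, 28.518760681152344), 5.194429397583008) world [ 0.47064874 -0.1261108 ] rectc [ 0.47116911 -0.13008142]
side yel 20 mean [357.7  155.65] rect ((357.5, 155.5), (3.0, 5.0), 90.0) world [ 0.49186075 -0.17451616] rectc [ 0.49256199 -0.17479194]
```

View pics/comp.png

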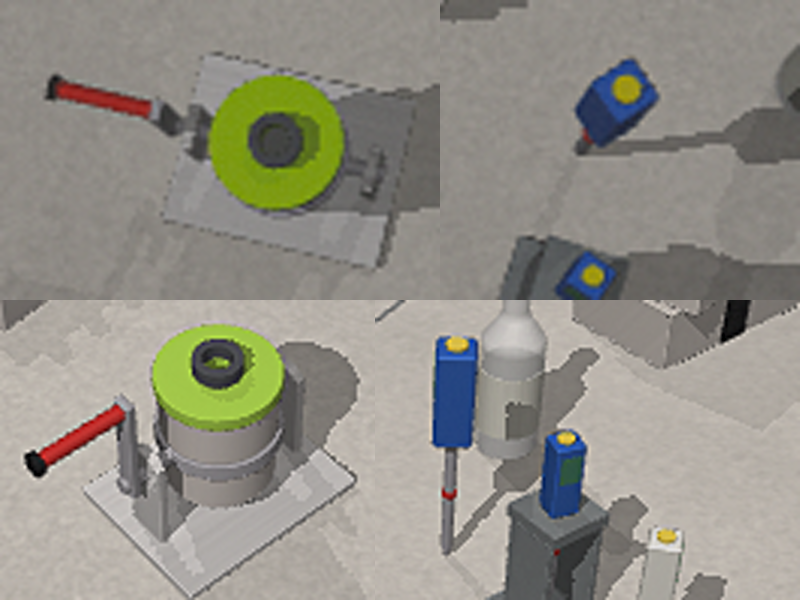

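The blue candidates are the large one at top (359,189), standing free, and the small one in the stand at (351,234). There is also a white one at (337,277). The one in the grey stand is the smaller non-white probe, so it is the one meant. The crops also show the red crank bar running from (178,227) to (203,233), on the pot's left.

```bash
cat >> h.py <<'E'
from scipy.optimize import minimize
def box(x,y,a,hx=.013,hy=.013,z0=.122,z1=.192):
    c,s=np.cos(a),np.sin(a); return [(x+c*i*hx-s*j*hy,y+s*i*hx+c*j*hy,z) for i in(-1,1) for j in(-1,1) for z in(z0,z1)]
def cyl(x,y,r,z0,z1): return [(x+r*np.cos(q),y+r*np.sin(q),z) for q in np.linspace(0,6.28,40) for z in(z0,z1)]
def hullof(c,X): return cv2.convexHull(np.array([P(c,q) for q in X],np.float32))
def cost(obs,X):
    t=0
    for c,h in obs:
        g=hullof(c,X); i=cv2.intersectConvexConvex(g,h)[0]; t+=1-i/(cv2.contourArea(g)+cv2.contourArea(h)-i)
    return t
def hull_mask(c,f,bx,k=4):
    x,y,w,h=bx; im=cv2.resize(c['img'][y:y+h,x:x+w],None,fx=k,fy=k,interpolation=cv2.INTER_CUBIC)
    m=f(cv2.cvtColor(im,cv2.COLOR_BGR2HSV)); n,l,st,ce=cv2.connectedComponentsWithStats(m); j=1+np.argmax(st[1:,4])
    v,u=np.nonzero(l==j); return cv2.convexHull(np.c_[(u+.5)/k-.5+x,(v+.5)/k-.5+y].astype(np.float32))
E
python3 - <<'E'
from h import *
t,s=capture('top'),capture('side')
bl=lambda h:cv2.inRange(h,(95,110,30),(130,255,255))|cv2.inRange(h,(15,120,80),(32,255,255))
dk=lambda h:cv2.inRange(h,(0,0,0),(180,110,110))
O=[(t,hull_mask(t,bl,(338,222,30,30))),(s,hull_mask(s,bl,(340,145,30,42)))]
for ob in(O,O[:1],O[1:]):
  best=min((minimize(lambda p:cost(ob,box(*p)),[.491,-.175,a],method='Nelder-Mead',options=dict(initial_simplex=[[.491,-.175,a],[.5,-.175,a],[.491,-.165,a],[.491,-.175,a+.3]])) for a in np.arange(-.7,.8,.25)),key=lambda r:r.fun); print('probe',best.x[:2],np.degrees(best.x[2]),best.fun)
O=[(t,hull_mask(t,dk,(222,228,24,22))),(s,hull_mask(s,dk,(270,238,26,22)))]
for c,h in O: print(cv2.fitEllipse(h))
for ob in(O,O[:1],O[1:]):
  b=minimize(lambda p:cost(ob,cyl(p[0],p[1],.019,.132,.146)),[.485,.148],method='Nelder-Mead',options=dict(initial_simplex=[[.485,.148],[.495,.148],[.485,.158]])); print('bush',b.x,b.fun)
E
```

```text
probe [ 0.49074803 -0.17413969] -39.69204809221472 0.23100771840635603
probe [ 0.48996784 -0.17451142] 48.567928294277436 0.1112608865147694
probe [ 0.49185362 -0.17397633] 42.86447446115645 0.06058249831084883
((233.39401245117188, 239.6107940673828), (13.6539945602417, 13.876373291015625), 105.21826934814453)
((282.1757507324219, 250.73802185058594), (17.117128372192383, 18.398263931274414), 85.9383773803711)
bush [0.48616393 0.1476284 ] 0.21373949694792005
bush [0.48544063 0.14698985] 0.08043234993321069
bush [0.48820514 0.14703665] 0.10557167760608166
```

Call:
{"method": "servo_tool", "body": {
  "travel": [
    [0, 0, -11],
    [0, 0, -11],
    [0, 0, -11],
    [0, 0, -11],
    [0, 0, -11],
    [0, 0, -11],
    [0, 0, -11],
    [0, 0, -11],
    [0, 0, -12],
    [0, 0, 0]
  ],
  "yaw": [-6.6, -6.6, -6.6, -6.6, -6.6, -6.6, -6.6, -6.6, -6.4, 0],
  "hand": 1
}}

```text
clock: 1.13
position: [0.1628, -0.5526, 0.3337]
ee_rot: [2.477, 1.926, -0.004]
ft_force: [0.9, 0.4, 0.5]
grip_width: 0.0854
grasp_force: 0.0
```

```bash
cat >> h.py <<'E'
def go(T,phi=None):
    s=env.state(); R=cv2.Rodrigues(np.array(s['ee_rot'],float))[0]; d=R.T@(np.array(T)-s['position'])*1000
    f=np.degrees(np.arctan2(R[1,0],R[0,0])); print('t',s['clock'],'pos',np.round(s['position'],4),'phi',round(f,2),'tooldelta',np.round(d,1),'yaw',None if phi is None else round(f-phi,1),'F',np.round(s['ft_force'],1),'g',s['grip_width'],s['grasp_force'],'tilt',np.round(R[:,2],4))
E
python3 -c "
from h import *
go((.5173,.2686,.25),75.6)"
```

```text
t 1.1333 pos [ 0.1628 -0.5526  0.3337] phi 75.73 tooldelta [883.6 141.   80.2] yaw 0.1 F [0.9 0.4 0.5] g 0.08541098049703943 0.0 tilt [ 8.0e-04 -4.6e-03 -1.0e+00]
```

Call:
{"method": "servo_tool", "body": {
  "travel": [
    [15, 2, 0],
    [32, 5, 0],
    [32, 5, 0],
    [32, 5, 0],
    [32, 5, 0],
    [32, 5, 0],
    [32, 5, 0],
    [32, 5, 0],
    [32, 5, 0],
    [32, 5, 0],
    [32, 5, 0],
    [32, 5, 0],
    [32, 5, 0],
    [32, 5, 0],
    [32, 5, 0],
    [32, 5, 0],
    [32, 5, 0],
    [32, 5, 0],
    [32, 5, 0],
    [32, 5, 0]
  ],
  "yaw": [0, 0, 0, 0, 0, 0, 0, 0, 0, 0, 0, 0, 0, 0, 0, 0, 0, 0, 0, 0]
}}

```text
clock: 2.8
position: [0.4111, 0.0296, 0.3307]
ee_rot: [-2.485, -1.923, 0.001]
ft_force: [0.1, -0.3, 1.3]
grip_width: 0.0855
grasp_force: 0.0
```

Call:
{"method": "servo_tool", "body": {
  "travel": [
    [32, 5, 0],
    [32, 5, 0],
    [32, 5, 0],
    [32, 5, 0],
    [32, 5, 0],
    [32, 5, 0],
    [32, 5, 0],
    [20, 5, 0],
    [10, 4, 0],
    [0, 0, 0],
    [0, 0, 0]
  ],
  "yaw": [0, 0, 0, 0, 0, 0, 0, 0, 0, 0, 0]
}}

```text
clock: 3.72
position: [0.5165, 0.2624, 0.3305]
ee_rot: [2.483, 1.925, -0.004]
ft_force: [1.1, -0.7, -0.7]
grip_width: 0.0854
grasp_force: 0.0
```

```bash
python3 -c "
from h import *
go((.5173,.2686,.131),75.6)"
```

```text
t 3.7167 pos [0.5165 0.2624 0.3305] phi 75.58 tooldelta [  6.6  -0.6 199.5] yaw -0.0 F [ 1.1 -0.7 -0.7] g 0.08537930762389484 0.0 tilt [-0.0017 -0.0017 -1.    ]
```

Call:
{"method": "servo_tool", "body": {
  "travel": [
    [2, 0, 15],
    [2, 0, 25],
    [2, 0, 25],
    [0, 0, 25],
    [0, 0, 25],
    [0, 0, 25],
    [0, 0, 20],
    [0, 0, 15],
    [0, 0, 13],
    [0, 0, 8],
    [0, 0, 3],
    [0, 0, 0],
    [0, 0, 0]
  ],
  "yaw": [0, 0, 0, 0, 0, 0, 0, 0, 0, 0, 0, 0, 0]
}}

```text
clock: 4.8
position: [0.5187, 0.2685, 0.1331]
ee_rot: [2.482, 1.925, 0.002]
ft_force: [0.6, 0.4, 0.5]
grip_width: 0.0851
grasp_force: 0.0
```

```bash
python3 -c "
from h import *
go((.5173,.2686,.131),75.6)
a=[cv2.resize(capture(n)['img'][y:y+100,x:x+130],(390,300)) for n,x,y in(('top',150,180),('side',190,215))]
cv2.imwrite('pics/crank.png',np.hstack(a))"
```

```text
t 4.8 pos [0.5187 0.2685 0.1331] phi 75.58 tooldelta [-0.2 -1.4  2.1] yaw -0.0 F [0.6 0.4 0.5] g 0.08505823252517151 0.0 tilt [ 1.3e-03  2.0e-04 -1.0e+00]
```

View pics/crank.png

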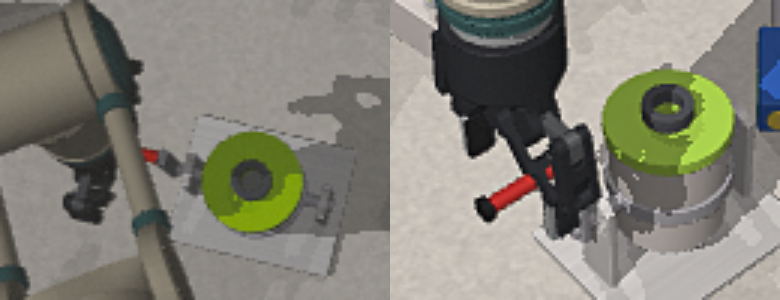

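The picture shows the fingers straddling the red bar, which sits near (515,190) in the side crop. I'm closing.

Call:
{"method": "servo_tool", "body": {
  "travel": [
    [0, -1, 2],
    [0, 0, 0],
    [0, 0, 0],
    [0, 0, 0],
    [0, 0, 0],
    [0, 0, 0],
    [0, 0, 0],
    [0, 0, 0],
    [0, 0, 0],
    [0, 0, 0]
  ],
  "yaw": [0, 0, 0, 0, 0, 0, 0, 0, 0, 0],
  "hand": -1,
  "squeeze": 30
}}

```text
clock: 5.73
position: [0.5177, 0.2691, 0.1303]
ee_rot: [2.481, 1.926, 0.001]
ft_force: [1.7, 0.3, 0.8]
grip_width: 0.0107
grasp_force: 29.2
```

Call:
{"method": "servo_tool", "body": {
  "travel": [
    [0, 5.9, 0.2],
    [0, 5.9, 0.7],
    [0, 5.8, 1.2],
    [0, 5.6, 1.6],
    [0, 5.5, 2.0],
    [0, 5.4, 2.5],
    [0, 5.1, 2.9],
    [0, 4.9, 3.3],
    [0, 4.6, 3.6],
    [0, 4.3, 4.0],
    [0, 0, 0],
    [0, 0, 0],
    [0, 0, 0],
    [0, 0, 0],
    [0, 0, 0],
    [0, 0, 0],
    [0, 0, 0],
    [0, 0, 0]
  ],
  "yaw": [0, 0, 0, 0, 0, 0, 0, 0, 0, 0, 0, 0, 0, 0, 0, 0, 0, 0]
}}

```text
clock: 7.23
position: [0.5688, 0.2559, 0.1083]
ee_rot: [2.482, 1.926, 0.0]
ft_force: [-0.1, 2.2, -1.8]
grip_width: 0.0109
grasp_force: 29.7
```

```bash
python3 -c "
from h import *
go((.5177,.2691,.1303),75.6)
a=[cv2.resize(capture(n)['img'][y:y+100,x:x+130],(390,300)) for n,x,y in(('top',150,180),('side',190,215))]
cv2.imwrite('pics/tip.png',np.hstack(a))"
```

```text
t 7.2333 pos [0.5688 0.2559 0.1083] phi 75.64 tooldelta [  0.1 -52.8 -22. ] yaw 0.0 F [-0.1  2.2 -1.8] g 0.010861193224004166 29.66590315103531 tilt [ 4.e-04 -1.e-04 -1.e+00]
```

View pics/tip.png

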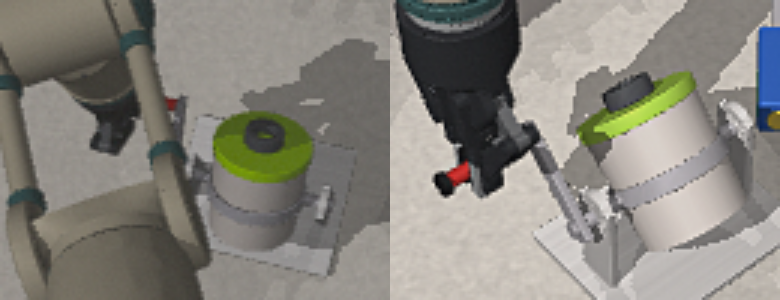

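The pot is tipped about 45° (lid in the side crop near (640,105)), and the pause is done. Next I bring it back.

Call:
{"method": "servo_tool", "body": {
  "travel": [
    [0, -4.3, -4.0],
    [0, -4.6, -3.6],
    [0, -4.9, -3.3],
    [0, -5.1, -2.9],
    [0, -5.4, -2.5],
    [0, -5.5, -2.0],
    [0, -5.6, -1.6],
    [0, -5.8, -1.2],
    [0, -5.9, -0.7],
    [0, -5.9, -0.2],
    [0, -1, 0],
    [0, 0, 0],
    [0, 0, 0],
    [0, 0, 0],
    [0, 0, 0]
  ],
  "yaw": [0, 0, 0, 0, 0, 0, 0, 0, 0, 0, 0, 0, 0, 0, 0]
}}

```text
clock: 8.58
position: [0.5185, 0.2689, 0.1337]
ee_rot: [2.478, 1.924, 0.008]
ft_force: [3.0, -2.5, 8.6]
grip_width: 0.011
grasp_force: 29.4
```

Call:
{"method": "servo_tool", "body": {
  "travel": [
    [0, -1.5, 0],
    [0, 0, 0],
    [0, 0, 0],
    [0, 0, 0]
  ],
  "yaw": [0, 0, 0, 0]
}}

```text
clock: 8.92
position: [0.5178, 0.2691, 0.1337]
ee_rot: [2.477, 1.924, 0.01]
ft_force: [4.4, -3.8, 6.1]
grip_width: 0.0111
grasp_force: 29.3
```

```bash
python3 -c "
from h import *
go((.5177,.2691,.1303),75.6)
dk=lambda h:cv2.inRange(h,(0,0,0),(180,110,110))
s=capture('side');print(cv2.fitEllipse(hull_mask(s,dk,(270,238,26,22))))"
```

```text
t 8.9167 pos [0.5178 0.2691 0.1337] phi 75.67 tooldelta [-0.  -0.1  3.4] yaw 0.1 F [ 4.4 -3.8  6.1] g 0.011081952549192305 29.32783395051956 tilt [ 8.5e-03 -5.0e-04 -1.0e+00]
((282.1607360839844, 250.71546936035156), (17.235132217407227, 18.3226318359375), 86.5196762084961)
```

The bush is back at its starting pixel, so the pot is level. I release and rise.

Call:
{"method": "servo_tool", "body": {
  "travel": [
    [0, 0.5, 0],
    [0, 0, 0],
    [0, 0, 0],
    [0, 0, 0],
    [0, 0, 0],
    [0, 0, 0],
    [0, 0, 0],
    [0, 0, -5],
    [0, 0, -15],
    [0, 0, -25],
    [0, 0, -30],
    [0, 0, -30],
    [0, 0, -30],
    [0, 0, -30],
    [0, 0, -30],
    [0, 0, -20],
    [0, 0, -5],
    [0, 0, 0]
  ],
  "yaw": [0, 0, 0, 0, 0, 0, 0, 0, 0, 0, 0, 0, 0, 0, 0, 0, 0, 0],
  "hand": 1
}}

```text
clock: 10.47
position: [0.516, 0.2698, 0.3521]
ee_rot: [2.481, 1.925, 0.006]
ft_force: [0.6, -0.8, 0.4]
grip_width: 0.0852
grasp_force: 0.0
```

```bash
python3 -c "
from h import *
go((.491,-.174,.353),48)
dk=lambda h:cv2.inRange(h,(0,0,0),(180,110,110))
s=capture('side');print(cv2.fitEllipse(hull_mask(s,dk,(270,238,26,22))))"
```

```text
t 10.4667 pos [0.516  0.2698 0.3521] phi 75.63 tooldelta [-436.1   85.9   -1.6] yaw 27.6 F [ 0.6 -0.8  0.4] g 0.08524468780009671 0.0 tilt [ 0.0035  0.0013 -1.    ]
((282.15423583984375, 250.7755126953125), (17.086936950683594, 18.42708969116211), 86.00699615478516)
```

Call:
{"method": "servo_tool", "body": {
  "travel": [
    [-15, 3, 0],
    [-30, 6, 0],
    [-32, 6, 0],
    [-32, 6, 0],
    [-32, 6, 0],
    [-32, 6, 0],
    [-32, 6, 0],
    [-32, 6, 0],
    [-32, 6, 0],
    [-32, 6, 0],
    [-32, 6, 0],
    [-32, 6, 0],
    [-32, 6, 0],
    [-32, 7, 0],
    [-25, 5, 0],
    [-12, 3, 0],
    [0, 0, 0],
    [0, 0, 0]
  ],
  "yaw": [0, 0, 0, 0, 0, 0, 0, 0, 0, 0, 0, 5.9, 5.9, 5.9, 5.9, 6.0, 0, 0]
}}

```text
clock: 12.02
position: [0.4632, -0.2003, 0.3486]
ee_rot: [-2.888, -1.228, 0.003]
ft_force: [-0.5, 0.8, 0.0]
grip_width: 0.0852
grasp_force: 0.0
```

```bash
python3 -c "
from h import *
go((.491,-.174,.138),46)
t,s=capture('top'),capture('side')
print('big', ray(t,349,204,0),ray(s,319,193,0))
bl=lambda h:cv2.inRange(h,(95,110,30),(130,255,255))|cv2.inRange(h,(15,120,80),(32,255,255))
H=hull_mask(s,bl,(340,145,30,42))
for a0 in range(25,80,5):
  r=minimize(lambda p:cost([(s,H)],box(p[0],p[1],np.radians(a0))),[.4918,-.174],method='Nelder-Mead',options=dict(initial_simplex=[[.4918,-.174],[.5,-.174],[.4918,-.165]]));print(a0,r.x,round(r.fun,4))
cv2.imwrite('pics/ab.png',np.hstack([cv2.resize(t['img'][150:300,250:400],(390,390)),cv2.resize(s['img'][60:240,270:450],(390,390))]))"
```

```text
t 12.0167 pos [ 0.4632 -0.2003  0.3486] phi 46.06 tooldelta [ 38.3   2.5 210.6] yaw 0.1 F [-0.5  0.8  0. ] g 0.08517223708342234 0.0 tilt [-0.0029  0.0022 -1.    ]
big [ 0.60293217 -0.19621609  0.        ] [ 0.61110607 -0.2031597   0.        ]
25 [ 0.49115257 -0.17244801] 0.2108
30 [ 0.49082817 -0.17211619] 0.1673
35 [ 0.49044998 -0.1717371 ] 0.1176
40 [ 0.49121261 -0.17296307] 0.0755
45 [ 0.49195025 -0.17434158] 0.0717
50 [ 0.49264101 -0.17440494] 0.0986
55 [ 0.49316659 -0.17443553] 0.1189
60 [ 0.4924369  -0.17519089] 0.1335
65 [ 0.49212456 -0.17468497] 0.1427
70 [ 0.49179311 -0.17393743] 0.1465
75 [ 0.49163529 -0.17347624] 0.1463
```

View pics/ab.png

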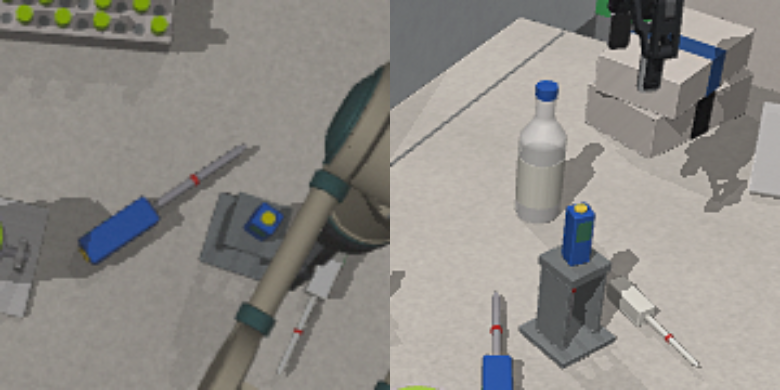

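The two look-alikes have toppled on their own and lie flat; they are not part of the job. The right probe is still upright in the stand, near (265,220) in the top crop. I align and descend.

Call:
{"method": "servo_tool", "body": {
  "travel": [
    [10, 1, 0],
    [15, 1, 0],
    [10, 0.5, 0],
    [3.3, 0, 0],
    [0, 0, 15],
    [0, 0, 25],
    [0, 0, 25],
    [0, 0, 10],
    [0, 0, 0],
    [0, 0, 0],
    [0, 0, 0]
  ],
  "yaw": [0, 0, 0, 0, 0, 0, 0, 0, 0, 0, 0]
}}

```text
clock: 13.03
position: [0.4937, -0.1746, 0.2768]
ee_rot: [2.889, 1.228, 0.003]
ft_force: [-0.0, -0.1, 0.5]
grip_width: 0.0854
grasp_force: 0.0
```

```bash
python3 -c "
from h import *
go((.491,-.174,.138),46)"
```

```text
t 13.0333 pos [ 0.4937 -0.1746  0.2768] phi 46.06 tooldelta [ -1.5  -2.7 138.8] yaw 0.1 F [-0.  -0.1  0.5] g 0.08538376549502248 0.0 tilt [ 0.0023 -0.0013 -1.    ]
```

Call:
{"method": "servo_tool", "body": {
  "travel": [
    [-1, -1.5, 10],
    [-0.5, -0.5, 20],
    [0, 0, 25],
    [0, 0, 25],
    [0, 0, 22],
    [0, 0, 18],
    [0, 0, 12],
    [0, 0, 6],
    [0, 0, 0],
    [0, 0, 0],
    [0, 0, 0]
  ],
  "yaw": [0, 0, 0, 0, 0, 0, 0, 0, 0, 0, 0]
}}

```text
clock: 13.95
position: [0.4911, -0.1745, 0.1384]
ee_rot: [2.89, 1.227, 0.002]
ft_force: [-0.0, 0.0, 0.4]
grip_width: 0.0855
grasp_force: 0.0
```

```bash
python3 -c "
from h import *
go((.491,-.174,.138),46)
s=capture('side')
bl=lambda h:cv2.inRange(h,(95,110,30),(130,255,255))|cv2.inRange(h,(15,120,80),(32,255,255))
print(cv2.minAreaRect(hull_mask(s,bl,(340,145,30,42))))
cv2.imwrite('pics/pre.png',cv2.resize(s['img'][100:240,290:450],(640,560)))"
```

```text
t 13.95 pos [ 0.4911 -0.1745  0.1384] phi 46.03 tooldelta [ 0.3 -0.5  0.4] yaw 0.0 F [-0.   0.   0.4] g 0.0854916849808909 0.0 tilt [ 0.0022 -0.0012 -1.    ]
((353.39263916015625, 168.2400665283203), (8.677207946777344, 28.273815155029297), 1.5911402702331543)
```

View pics/pre.png

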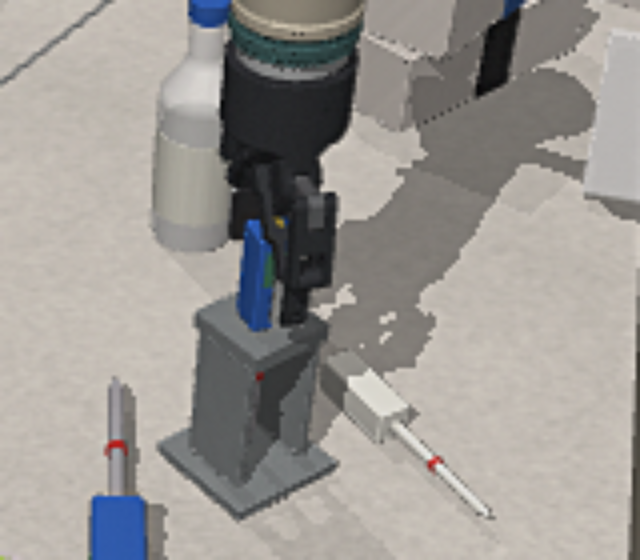

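The blue handle stands between the fingers, near (258,275). I close and lift.

Call:
{"method": "servo_tool", "body": {
  "travel": [
    [0, 0, 0],
    [0, 0, 0],
    [0, 0, 0],
    [0, 0, 0],
    [0, 0, 0],
    [0, 0, 0],
    [0, 0, 0],
    [0, 0, 0]
  ],
  "yaw": [0, 0, 0, 0, 0, 0, 0, 0],
  "hand": -1,
  "squeeze": 35
}}

```text
clock: 14.67
position: [0.4904, -0.1741, 0.1376]
ee_rot: [2.891, 1.228, 0.0]
ft_force: [-1.6, 0.9, 3.8]
grip_width: 0.0269
grasp_force: 32.4
```

Call:
{"method": "servo_tool", "body": {
  "travel": [
    [0, 0, -4],
    [0, 0, -10],
    [0, 0, -15],
    [0, 0, -18],
    [0, 0, -18],
    [0, 0, -18],
    [0, 0, -18],
    [0, 0, -18],
    [0, 0, -18],
    [0, 0, -18],
    [0, 0, -10],
    [0, 0, -5],
    [0, 0, 0],
    [0, 0, 0]
  ],
  "yaw": [0, 0, 0, 0, 0, 0, 0, 0, 0, 0, 0, 0, 0, 0]
}}

```text
clock: 15.83
position: [0.4899, -0.1738, 0.3067]
ee_rot: [-2.891, -1.228, 0.001]
ft_force: [0.4, 0.6, -0.8]
grip_width: 0.027
grasp_force: 32.3
```

```bash
python3 -c "
from h import *
go((.486,.1475,.308),46)"
```

```text
t 15.8333 pos [ 0.4899 -0.1738  0.3067] phi 46.03 tooldelta [ 228.5 -225.9   -1.1] yaw 0.0 F [ 0.4  0.6 -0.8] g 0.026997743591236648 32.25758906453848 tilt [-1.e-03  4.e-04 -1.e+00]
```

Call:
{"method": "servo_tool", "body": {
  "travel": [
    [5, -5, 0],
    [10, -10, 0],
    [15, -15, 0],
    [15, -15, 0],
    [15, -15, 0],
    [15, -15, 0],
    [15, -15, 0],
    [15, -15, 0],
    [15, -15, 0],
    [15, -15, 0],
    [15, -15, 0],
    [15, -15, 0],
    [15, -15, 0],
    [15, -15, 0],
    [13, -12, 0],
    [10, -9, 0],
    [5.5, -5, 0],
    [0, 0, 0],
    [0, 0, 0],
    [0, 0, 0]
  ],
  "yaw": [0, 0, 0, 0, 0, 0, 0, 0, 0, 0, 0, 0, 0, 0, 0, 0, 0, 0, 0, 0]
}}

```text
clock: 17.5
position: [0.4861, 0.1398, 0.307]
ee_rot: [2.891, 1.228, -0.001]
ft_force: [1.0, -0.3, -1.2]
grip_width: 0.0268
grasp_force: 32.3
```

```bash
python3 -c "
from h import *
go((.486,.1475,.207),46)
t,s=capture('top'),capture('side')
p=env.state()['position'];z=p[2]+.019-.135
for c in(t,s): print('bore',P(c,(.4862,.1475,.146)),'tip',P(c,(p[0],p[1],z)),'ring',P(c,(p[0],p[1],z+.055)),'hb',P(c,(p[0],p[1],z+.1)))
cv2.imwrite('pics/over.png',np.hstack([cv2.resize(t['img'][200:280,190:270],(200,200)),cv2.resize(s['img'][170:290,230:350],(600,600))[:, :]][1:]))"
```

```text
t 17.5 pos [0.4861 0.1398 0.307 ] phi 46.02 tooldelta [  5.5  -5.4 100. ] yaw 0.0 F [ 1.  -0.3 -1.2] g 0.026818281987472773 32.28378997184336 tilt [-6.e-04 -8.e-04 -1.e+00]
bore [233.06323144 238.94407803] tip [234.66199983 237.00606623] ring [232.95385914 234.59398721] hb [231.44749326 232.46683602]
bore [282.76758637 248.73310655] tip [284.78523001 231.05140275] ring [284.62222459 210.95984327] hb [284.4792795  193.34086014]
```

View pics/over.png

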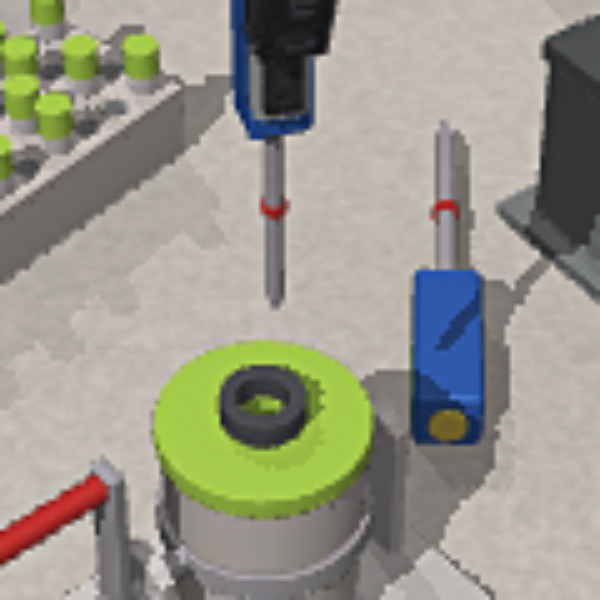

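The tip shows in the side crop at (275,307), in full image (285,231), against a predicted (284.8,231.1). So the probe sits on the tool axis. The bush is centred at (262,405) in the crop. I shift above it and come closer.

Call:
{"method": "servo_tool", "body": {
  "travel": [
    [2, -2, 0],
    [2, -2, 0],
    [1.5, -1.3, 0],
    [0, 0, 5],
    [0, 0, 10],
    [0, 0, 10],
    [0, 0, 6],
    [0, 0, 3],
    [0, 0, 0],
    [0, 0, 0],
    [0, 0, 0],
    [0, 0, 0]
  ],
  "yaw": [0, 0, 0, 0, 0, 0, 0, 0, 0, 0, 0, 0]
}}

```text
clock: 18.6
position: [0.4867, 0.1479, 0.2737]
ee_rot: [2.891, 1.228, 0.002]
ft_force: [-0.4, 0.3, -0.9]
grip_width: 0.0268
grasp_force: 32.3
```

```bash
python3 -c "
from h import *
go((.4863,.1473,.207),46)
t,s=capture('top'),capture('side')
p=env.state()['position'];z=p[2]+.019-.135
for c,x,y in((t,213,220),(s,262,205)): print('bore',(P(c,(.4863,.1473,.146))-(x,y)+.5)*10,'tip',(P(c,(p[0],p[1],z))-(x,y)+.5)*10)
cv2.imwrite('pics/near.png',np.hstack([cv2.resize(t['img'][220:278,213:253],(400,580)),cv2.resize(s['img'][205:263,262:302],(400,580))]))"
```

```text
t 18.6 pos [0.4867 0.1479 0.2737] phi 46.03 tooldelta [-0.8  0.1 66.7] yaw 0.0 F [-0.4  0.3 -0.9] g 0.026765315274747743 32.288215812295675 tilt [ 1.e-03  1.e-04 -1.e+00]
bore [206.36217356 194.06277243] tip [200.54059761 188.13466758]
bore [212.8394845  441.56922531] tip [209.21491334 403.5736259 ]
```

View pics/near.png

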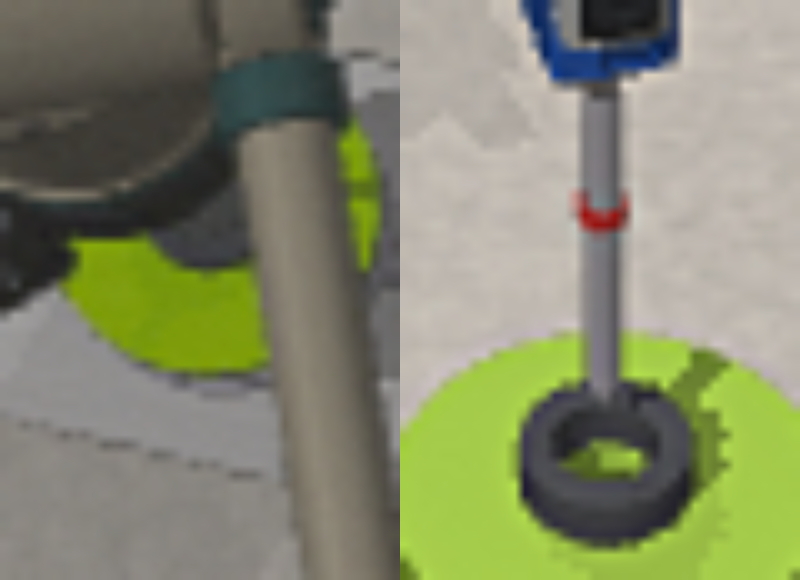

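In the side view the tip at (605,402) lines up laterally with the hole centre at (604,440), and the drop of 38 px matches the prediction. I lower it slowly.

Call:
{"method": "servo_tool", "body": {
  "travel": [
    [-0.4, 0, 1],
    [0, 0, 3],
    [0, 0, 5],
    [0, 0, 5],
    [0, 0, 5],
    [0, 0, 5],
    [0, 0, 5],
    [0, 0, 5],
    [0, 0, 5],
    [0, 0, 5],
    [0, 0, 5],
    [0, 0, 5],
    [0, 0, 5],
    [0, 0, 4],
    [0, 0, 3],
    [0, 0, 1],
    [0, 0, 0],
    [0, 0, 0],
    [0, 0, 0],
    [0, 0, 0]
  ],
  "yaw": [0, 0, 0, 0, 0, 0, 0, 0, 0, 0, 0, 0, 0, 0, 0, 0, 0, 0, 0, 0]
}}

```text
clock: 20.37
position: [0.4863, 0.1476, 0.2066]
ee_rot: [2.891, 1.228, 0.001]
ft_force: [-0.2, -0.5, -0.8]
grip_width: 0.0274
grasp_force: 32.3
```

```bash
python3 -c "
from h import *
go((.4865,.1476,.2066),46)
s=capture('side')
dk=lambda h:cv2.inRange(h,(0,0,0),(180,110,110))
go((.4865,.1476,.2066),46)
cv2.imwrite('pics/in.png',cv2.resize(s['img'][205:263,262:302],(400,580)))"
```

```text
t 20.3667 pos [0.4863 0.1476 0.2066] phi 46.03 tooldelta [ 0.1  0.1 -0. ] yaw 0.0 F [-0.2 -0.5 -0.8] g 0.02742620076119552 32.28949913755059 tilt [ 7.e-04 -0.e+00 -1.e+00]
t 20.4167 pos [0.4863 0.1476 0.2065] phi 46.03 tooldelta [ 0.1  0.2 -0.1] yaw 0.0 F [ 0.8 -0.1 -1.3] g 0.026675152262453816 32.289519645273685 tilt [ 5.e-04 -1.e-04 -1.e+00]
```

View pics/in.png

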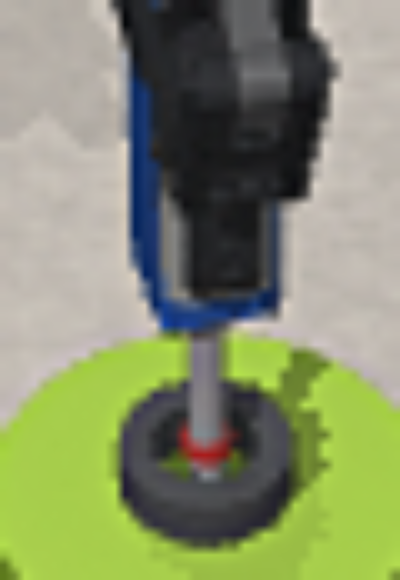

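The red ring, at (206,445) in the crop, sits at the centre of the hole's rim at (204,440). The probe is centred and level with the rim, so I hand in.

```bash
python3 -c "
from h import *
print(order.sign_off())"
```

```text
the job is handed in; nothing more can be done
None
```

I tipped the pot to about 45°, paused, and brought it back level. The blue-handled probe is now held upright and centred in the guide hole, with its red ring at the rim. I handed the job in at about 20 s, and the sign-off returned no verdict.

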